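# Feed the drier rack past the spring gate

### The job

Press the red rail down with one fingertip so that the yellow gate swings up, and keep it held up while you push the blue rack of copper driers along the chute with the other fingertip on its tall end plate, until the rack is fully home against the black end stop. The gate must stay clear of the rack the whole way; then let the rail go so that the gate closes behind the driers. Only push: do not lift or tip the rack, and leave the tool cup, the loose drier and the black relay alone.

Things in the scene. Friction and masses are not known exactly. Their poses are not given: they have to be found in the camera images.
- chute: Straight open-topped aluminium chute fixed to the bench. Origin: at bench height on its centre line, mid pushing zone. x = feeding direction, y = left of it, z up. Floor top z 4 mm, x -160 to +320 mm; inner width 92 mm (y -46 to +46); walls 3 mm thick, tops at z 36 mm.
- end_stop (a point): Middle of the face of the black end stop: chute x +320 mm, z 21 mm. Behind it a white station box: chute x 335 to 405 mm, y -85 to +85 mm, up to z 85 mm.
- gate (a joint): Angle of the spring gate about its shaft, rad: 0 = shut (as it starts; it springs shut by itself), grows as the red rail is pressed down, end of travel 0.85. Red rail and yellow gate are one rigid seesaw, with the same opening wherever along the rail one presses. 36 mm out from the shaft it takes about 2 N at first, 4 N when open.
- gate_shaft (a point): Point on the gate's shaft axis at chute x 0, y +68 mm, z 45 mm (does not move). The shaft (radius 5 mm) runs along the chute's x between two black bearing blocks at chute x -178 and +221 mm, each 14 x 24 mm, 56 mm high.
- rail_mid (a point): Point on the top face of the red rail (moves with it), 45 mm out from the shaft axis, at chute x -12 mm. The rail is a flat plate 305 mm long (chute x -165 to +140 mm), from 14 to 75 mm out (+y) from the shaft; at gate angle q its top slopes up outwards by 0.75 - q rad, level at z 45 mm at q = 0.75. Shut, its outer edge is at chute y 123 mm, z 96 mm.
- gate_line (a point): Point on the chute's floor under the gate: chute x +200 mm, y 0, z 4 mm. There the yellow arm crosses the wall and carries a stop plate 6 mm thick (chute y -40 to +22 mm; shut, z 16 to 50 mm). At 0.62 rad and more it clears the rack's body by 8 mm; below 0.45 rad it touches it. Raised, it reaches z 140 mm, within chute x 189 to 211 mm.
- rack: Blue plastic rack, loose in the chute, 220 x 84 mm, 0.3 to 0.65 kg. Origin: underside, centre of the rear face of its push plate; x forward (feeding), z up. Push plate x 0 to 6 mm, 76 mm wide, 85 mm high; then a tongue 5 mm thick (passes under the shut gate) to x 120 mm; then the body with three copper driers to x 220 mm, 34 mm high. Starts at chute x -95 to -35 mm; home is chute x +100 mm.
- rack_front (a point): Middle of the front face of the rack's body, 17 mm above its underside.
- rack_rear (a point): Middle of the rear face of the rack's body (120 mm ahead of the push plate's rear face), 17 mm above its underside.
- tool_cup: Bystander: yellow round cup, 72 mm wide and 75 mm high, with tool handles up to 120 mm; origin at the centre of its underside. Stands beside the chute on its right (-y).
- drier: Bystander: loose copper drier standing upright, 26 mm thick, 75 mm high; origin at the centre of its underside. Right of the chute.
- relay: Bystander: black relay box 50 x 50 x 39 mm; origin at the centre of its underside. Right of the chute.

How it is judged (in metres and radians):
On the way, in this order (a step that is already met when the one before it is completed fails the run):
1. the gate is held open while the rack is still before it (value of joint gate above 0.55 rad and x of rack_front in the frame of gate_line below -0.005 m), for 0.2 s.
2. the rack's body is past the gate with the gate still held up (value of joint gate above 0.5 rad and x of rack_rear in the frame of gate_line above 0.008 m), for 0.1 s.
At the end, for the whole second after the job is handed in: The rack lies flat and at rest in the chute, its front within 8 mm of the end stop, and the gate is shut behind its body (below 0.06 rad) (x of rack in the frame of chute between 0.092 and 0.106 m and z of rack in the frame of chute below 0.009 m and angle between rack's own z axis and vertical below 0.05 rad and angle between the x axis of rack and the x axis of chute, either way round below 0.1 rad and value of joint gate below 0.06 rad and linear speed of rack below 0.02 m/s); the robot touches nothing.
It fails at once if the gate is not held up (below 0.47 rad) while the rack's body meets it or is under it (value of joint gate below 0.47 rad and x of rack_front in the frame of gate_line above -0.0045 m and x of rack_rear in the frame of gate_line below 0.004 m).
It fails at once if the rack is lifted more than 15 mm or tipped (height (world z) of rack above 0.019 m or angle between rack's own z axis and vertical above 0.15 rad).
It fails at once if a bystander is moved more than 20 mm (distance of any of tool_cup, drier, relay from where it was at the start of the episode above 0.02 m).
It also fails if it takes over 51 s, if anything falls off the work surface, if the arm or the gripper's body presses on something with over 40 N, if the wrist force passes 120 N, or if a joint passes its speed limit or range.

### The arm

A 6-joint arm with a two-finger parallel gripper is mounted at the origin on the work surface. World frame = base frame: x ahead of the robot, y to its left, z up, the work surface at z = 0. Lengths are in mm, angles in degrees, forces in N, time in s.
With the tool pointing down it reaches from about 300 to 850 mm from the base axis. Payload 4.2 kg.
Tool frame: the origin (TCP) lies midway between the tips of the shut fingers; the grasp point (between the pads) lies 19 mm behind it; x points along the fingers, z is the direction in which the jaws open and shut, and the axes are right-handed (so a half turn about x gives the same grasp; the last joint's range is limited). The gripper opens to 91 mm and grips with 3 to 60 N. Pads are 32 mm wide; open, the fingers measure 118 mm over their backs; the gripper's body (76 mm by 178 mm) begins 60 mm behind the grasp point.
Start: joints at [-71.906, 18.312, 89.639, -0, 72.044, -1.146], TCP at [189.48, -542.9, 213.976] pointing down, gripper open.
Joint ranges: [-177.97, 177.97], [-48.28, 115.42], [12.27, 149.76], [-77.06, 257.06], [2.81, 150.46], [-146.56, 146.56]. Speed limits (degrees/s): [147.25, 147.25, 180, 180, 180, 180].

### API

Orientations are given as [roll, pitch, yaw] about the fixed x, y, z axes, in that order (R = Rz(yaw) Ry(pitch) Rx(roll)).
In Python, from workcell import env gives the robot as it stands.
- The arm moves only by the tool send_rows, never from a script. Its argument "commands" is a list that holds one entry, the list of rows, each a list of 6 numbers: the shift along the tool's x, y, z normalised to -1 to 1, where 1 is 0.1 m, then the turn, a rotation vector about the tool's x, y, z normalised to -1 to 1, where 1 is 2 pi rad. In form: [[[x, y, z, wx, wy, wz], ...]]. A call has 1 to 20 rows; each row is the pose to reach, as a shift and turn from the pose commanded when the call began, along the tool's axes at that moment, turning the shorter way round; what a row does not reach only later rows make up. A row lasts 1/8 s, in which the tool goes at most 62.5 mm and 10.7 degrees, less where a joint would pass 70% of its speed; a pose out of reach is approached as far as the arm can. A call with a number of a shift or a turn outside -1 to 1 is refused whole. A call with a gripper value outside its range is refused whole. "jaw" is the closure, from -1 (fully open) to 1 (shut), so that 0 is half open, set as the call begins (left out, the last holds). The fingers move at their own pace and stop on an object; "force" is the grip in N (left out, the last holds). Time passes only in rows, so rows that repeat a pose let the fingers close. It gives the time, the measured TCP pose, the force and the opening at its end, in the units of the state.
- env.state(): the state, without advancing time (a new reading comes with each control period).
- env.grab_frame(name): name is "side" or "top" or "wrist"; returns (picture, depth): 400x640x3 uint8, red, green, blue; 400x640 float32, mm along the optical axis (not along the pixel's ray), 0 where there is no reading.
- env.get_calibration(name): a dict with "mtx" (3x3 intrinsics, pixels), "dist_coeffs" ([k1, k2, p1, p2, k3] as OpenCV has them; the pictures are not rectified), "camera_from_world" (4x4, takes a point from world to camera coordinates). Camera axes: x right, y up, looking along -z (the intrinsics and any distortion apply to the point x, -y, -z); pixel columns grow to the right and rows downward; lengths in mm; the calibration is good to about 2 mm. A picture is of the moment at which its call begins: read the wrist's pose just before it. get_calibration takes no time and is no camera call; for the wrist camera it gives the pose at the moment of the call.
- env.job_done(): hands the job in, once; it reports no verdict.
The state is a dict: "time_s": time; "qpos": joint angles; "qvel": joint speeds; "effort": joint torques, N m; "ee_pos": TCP position; "ee_rot": TCP orientation; "force": force on the tool from outside, world axes, zero at the start; "torque": the same for the moment, N m; "gripper_width": finger opening in mm.
Only numpy, scipy, OpenCV 4.12 (cv2) and the standard library are available. Lean on these libraries where they do the work, as an engineer would, in place of code of your own. Each camera call takes 0.05 s, during which the arm holds its last target.

## Working session

There is one attempt and no reset: what is moved stays moved. The work goes in short steps, Python scripts to look and compute and a tool call to move; the robot and the scene stay as the last step left them, time stands still between calls to the robot, and variables do not carry over. Pictures are saved under pics/ and viewed, and the job is handed in when it is done.

Besides the shell and the picture viewer there is one more tool, called by a JSON object that holds its "fn" and its "kwargs". send_rows: Moves the arm, as the interface text tells. Its arguments: {"type":"object","properties":{"commands":{"type":"array","items":{"type":"array","items":{"type":"array","items":{"type":"number","minimum":-1,"maximum":1}}}},"jaw":{"type":"number"},"force":{"type":"number"}},"required":["commands"]}

```bash
mkdir -p pics; ls
python3 - <<'E'
from workcell import env
import cv2
s=env.state();print(s)
for n in("side","top","wrist"):
    c=env.get_calibration(n);print(n,c)
    p,d=env.grab_frame(n);cv2.imwrite(f"pics/{n}0.png",p[:,:,::-1])
    import numpy as np;np.save(f"pics/{n}0.npy",d);np.save(f"pics/{n}0rgb.npy",p)
E
```

```text
pics
{'time_s': 0.0, 'qpos': array([-7.19055012e+01,  1.83523840e+01,  8.97064670e+01,  8.85280748e-04,
        7.20416904e+01, -1.14657655e+00]), 'qvel': array([-0.03446716, -0.06477848, -0.01959733, -0.09825729,  0.06305503,
        0.01124794]), 'effort': array([-2.28193123e-03, -4.12461233e+01, -2.31975853e+01,  7.24830525e-02,
        4.57292609e-02, -1.45474301e-04]), 'ee_pos': array([ 189.33344509, -542.41203281,  213.1124016 ]), 'ee_rot': array([178.37378975,  89.89945502, 107.61459144]), 'force': array([-0.25496851,  0.20605687, -0.01718241]), 'torque': array([-0.03797044,  0.00973534,  0.02549999]), 'gripper_width': 91.04087686532739}
side {'mtx': array([[420.03738598,   0.        , 323.15241446],
       [  0.        , 420.03738598, 205.99972887],
       [  0.        ,   0.        ,   1.        ]]), 'dist_coeffs': array([0.01995233, 0.        , 0.        , 0.        , 0.        ]), 'camera_from_world': array([[ 8.90197023e-01, -4.55203929e-01, -1.84022567e-02,
        -5.46444968e+02],
       [ 3.08571498e-01,  5.72741087e-01,  7.59441425e-01,
        -3.19307451e+02],
    
[... 707 characters left out ...]
[ 0.00000000e+00,  0.00000000e+00,  0.00000000e+00,
         1.00000000e+00]])}
wrist {'mtx': array([[298.63954654,   0.        , 321.50257956],
       [  0.        , 298.63954654, 196.81882893],
       [  0.        ,   0.        ,   1.        ]]), 'dist_coeffs': array([-0.03933522,  0.        ,  0.        ,  0.        ,  0.        ]), 'camera_from_world': array([[ 3.29096956e-01, -9.44294445e-01, -1.78742649e-03,
        -5.75477002e+02],
       [ 9.10450156e-01,  3.17802949e-01, -2.64729672e-01,
         2.95949277e+01],
       [ 2.50550809e-01,  8.54943665e-02,  9.64321008e-01,
        -3.91500490e+02],
       [ 0.00000000e+00,  0.00000000e+00,  0.00000000e+00,
         1.00000000e+00]])}
```

View pics/top0.png

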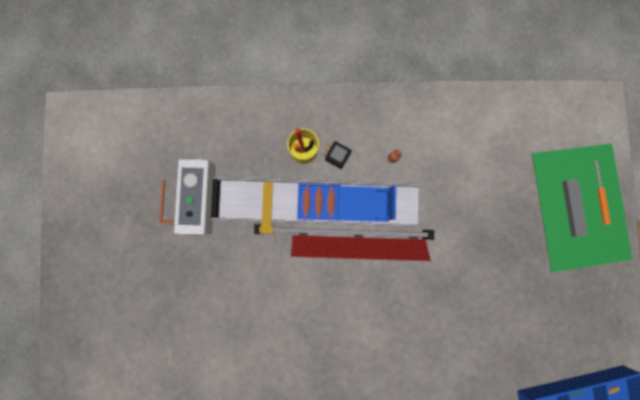

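View pics/side0.png

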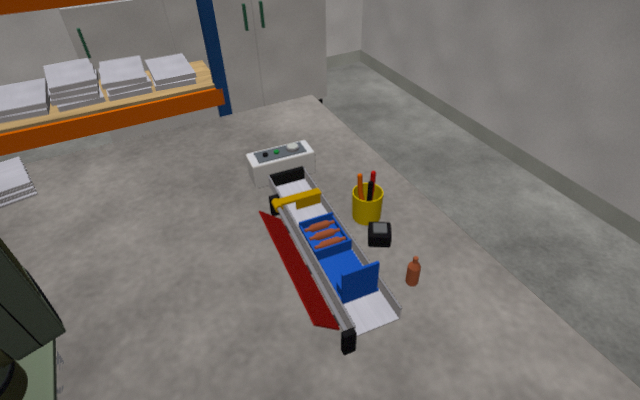

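View pics/wrist0.png

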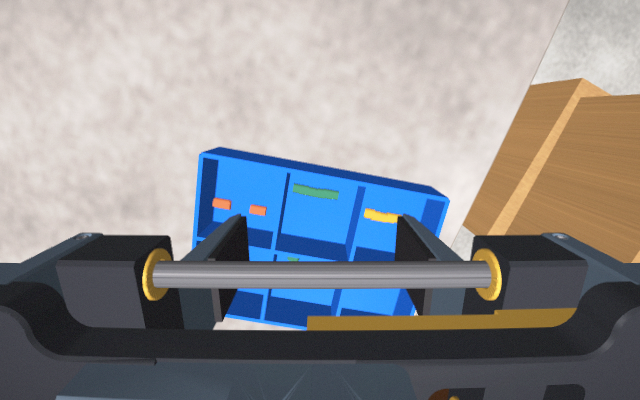

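```bash
cat > h.py <<'E'
import numpy as np,cv2
from workcell import env
def ray(n,uv,z,c=None):
    c=c or env.get_calibration(n)
    uv=np.array(uv,float).reshape(-1,1,2)
    p=cv2.undistortPoints(uv,c["mtx"],c["dist_coeffs"]).reshape(-1,2)
    T=c["camera_from_world"];R=T[:3,:3];o=-R.T@T[:3,3]
    d=np.c_[p[:,0],-p[:,1],-np.ones(len(p))]@R
    z=np.broadcast_to(z,len(p))
    return o+d*((z-o[2])/d[:,2])[:,None]
def proj(n,P,c=None):
    c=c or env.get_calibration(n)
    P=np.array(P,float).reshape(-1,3);T=c["camera_from_world"]
    q=P@T[:3,:3].T+T[:3,3];q=q*[1,-1,-1]
    return cv2.projectPoints(q,np.zeros(3),np.zeros(3),c["mtx"],c["dist_coeffs"])[0].reshape(-1,2)
E
python3 - <<'E'
from h import *
for n in("top","side"):
    p=np.load(f"pics/{n}0rgb.npy");hsv=cv2.cvtColor(p,cv2.COLOR_RGB2HSV)
    h,s,v=[hsv[...,i].astype(int) for i in range(3)]
    m=(((h<6)|(h>174))&(s>190)&(v>60)).astype(np.uint8)
    cs,_=cv2.findContours(m,0,1);c=max(cs,key=cv2.contourArea)
    print(n,"red",cv2.contourArea(c),cv2.approxPolyDP(c,4,True).reshape(-1,2).tolist(), v[m>0].mean())
    mb=((h>100)&(h<125)&(s>150)).astype(np.uint8)
    cs,_=cv2.findContours(mb,0,1)
    for c in cs:
        if cv2.contourArea(c)>150: print("blue",cv2.contourArea(c),cv2.approxPolyDP(c,3,True).reshape(-1,2).tolist())
p=cv2.imread("pics/top0.png")[120:280,140:450];cv2.imwrite("pics/tz.png",cv2.resize(p,None,fx=2.5,fy=2.5,interpolation=2))
p=cv2.imread("pics/side0.png")[130:360,230:430];cv2.imwrite("pics/sz.png",cv2.resize(p,None,fx=2.6,fy=2.6,interpolation=2))
E
```

```text
top red 591.5 [[322, 250], [326, 255], [335, 255], [334, 251], [340, 256], [341, 249], [343, 256], [366, 257], [372, 256], [376, 243], [381, 247], [375, 256], [382, 251], [389, 257], [387, 252], [392, 251], [385, 242], [383, 250], [383, 240], [361, 244], [359, 239], [352, 241], [356, 248], [334, 239], [332, 249]] 117.85784716516024
blue 2501.5 [[639, 373], [619, 367], [519, 391], [519, 396], [639, 399]]
blue 1972.0 [[321, 185], [324, 204], [319, 218], [329, 218], [325, 197], [330, 185], [336, 193], [332, 218], [394, 217], [394, 186], [381, 189]]
side red 2104.0 [[260, 212], [314, 324], [338, 328], [280, 220]] 101.34984655852696
blue 3363.0 [[300, 222], [343, 302], [377, 290], [378, 262], [360, 264], [350, 249], [350, 239], [331, 212]]
blue 1270.0 [[196, 0], [213, 81], [224, 90], [226, 104], [219, 107], [220, 115], [231, 113], [211, 0]]
```

View pics/tz.png

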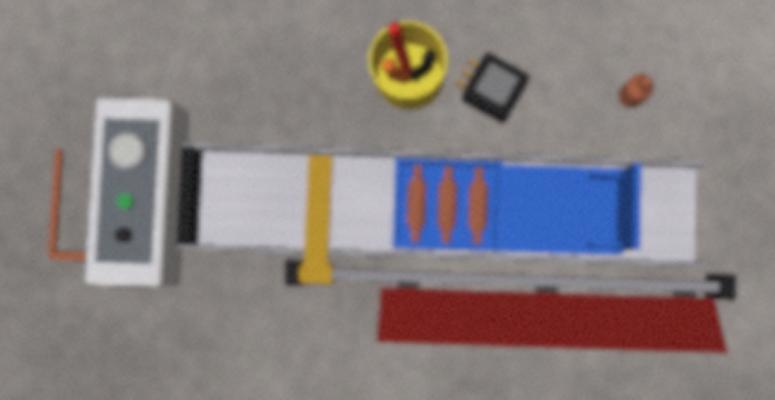

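View pics/sz.png

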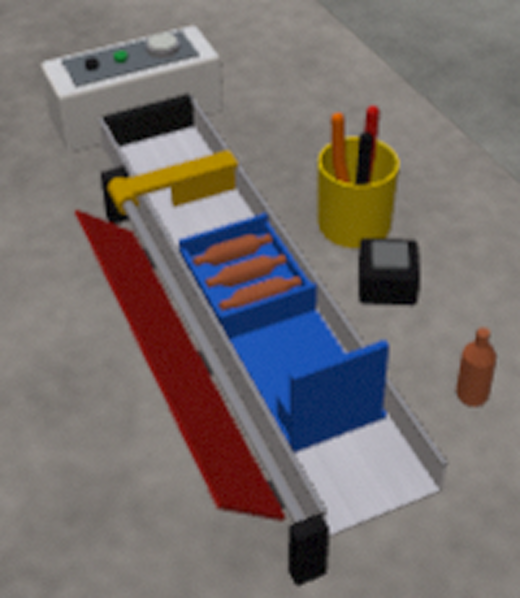

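```bash
cat > fit.py <<'E'
from h import *
from scipy.optimize import least_squares
ct,cs=env.get_calibration("top"),env.get_calibration("side")
t=lambda u,v:(140+(u+.5)/2.5-.5,120+(v+.5)/2.5-.5)
cI,zI=68+14*np.cos(.75),45+14*np.sin(.75)
obs=[("top",t(378,341),(140,123,96)),("top",t(727,352),(-165,123,96)),("top",t(383,288),(140,cI,zI)),("top",t(713,299),(-165,cI,zI)),
("side",(260,211.5),(140,123,96)),("side",(313.8,325),(-165,123,96)),("side",(339,329),(-165,cI,zI)),
("side",(345,205.5+0),None)]
obs=[o for o in obs if o[2]]
def pose(p,P):
    c,s=np.cos(p[2]),np.sin(p[2]);P=np.array(P,float).reshape(-1,3)
    return np.c_[p[0]+c*P[:,0]-s*P[:,1],p[1]+s*P[:,0]+c*P[:,1],P[:,2]]
def res(p): return np.concatenate([proj(n,pose(p,P),ct if n=="top" else cs)[0]-uv for n,uv,P in obs])
r=least_squares(res,[600,-100,1.57])
E
python3 - <<'E'
from fit import *
print(r.x,np.degrees(r.x[2]));print(r.fun.reshape(-1,2).round(1))
np.save("chute.npy",r.x)
p=r.x
# top: overlay
L=[[(-160,46,36),(320,46,36)],[(-160,-46,36),(320,-46,36)],[(-160,-46,4),(-160,46,4)],[(320,-46,38),(320,46,38)],[(-178,68,45),(221,68,45)],[(335,-85,85),(335,85,85)]]
L+=[[(200-3,-40,50),(200-3,22,50)]]
for n,z,o,f in(("top","tz",(140,120),2.5),("side","sz",(230,130),2.6)):
    im=cv2.imread(f"pics/{z}.png")
    for l in L:
        q=((proj(n,pose(p,l))+.5-o)*f-.5).round().astype(int)
        cv2.line(im,q[0].tolist(),q[1].tolist(),(0,255,0),1)
    cv2.imwrite(f"pics/{z}o.png",im)
# rack: top edge of plate, z=4+85=89, top view and side view in chute frame
def inch(W):
    W=W-[p[0],p[1],0];c,s=np.cos(p[2]),np.sin(p[2]);return np.c_[c*W[:,0]+s*W[:,1],-s*W[:,0]+c*W[:,1],W[:,2]]
print("plate top z89, top view",inch(ray("top",[t(640,165),t(638,248)],89)).round(1))
ss=lambda u,v:(230+(u+.5)/2.6-.5,130+(v+.5)/2.6-.5)
print("side",inch(ray("side",[ss(291,378),ss(387,343)],89)).round(1))
print("body front z38 top",inch(ray("top",[t(394,157),t(393,248)],38)).round(1))
E
```

```text
[642.70029231 -19.96661199   1.5058639 ] 86.27964584562518
[[-0.6 -0.3]
 [ 0.5  0.2]
 [-0.7 -0.2]
 [ 0.9  0.3]
 [-0.9 -0.8]
 [ 0.3 -0.2]
 [ 0.3  0.6]]
plate top z89, top view [[-85.5 -38.5  89. ]
 [-85.3  34.9  89. ]]
side [[-85.   36.4  89. ]
 [-83.9 -40.1  89. ]]
body front z38 top [[134.2 -43.   38. ]
 [131.5  41.8  38. ]]
```

View pics/tzo.png

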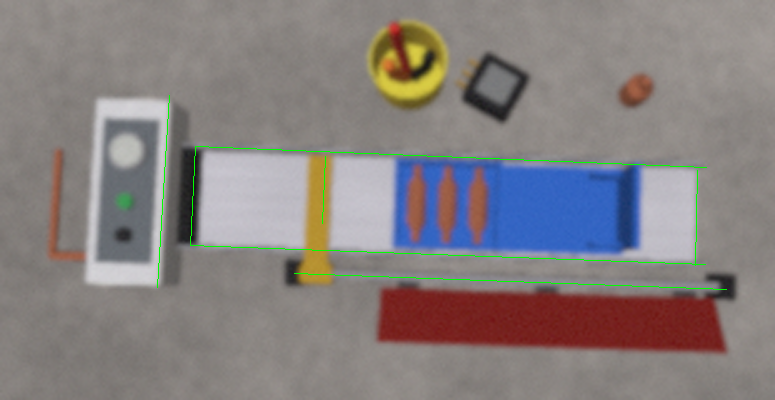

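View pics/szo.png

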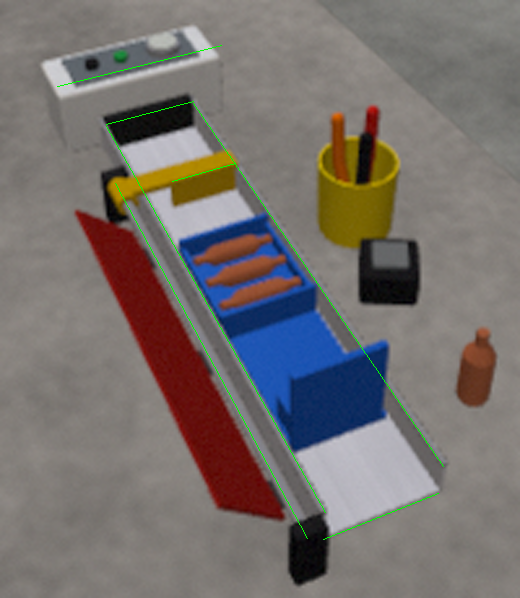

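```bash
cat > mv.py <<'E'
from fit import *
from scipy.spatial.transform import Rotation as Ro
p=np.load("chute.npy")
def Rt(yaw=p[2],sgn=1):
    z=sgn*np.array([-np.sin(yaw),np.cos(yaw),0]);x=np.array([0,0,-1.]);return np.c_[x,np.cross(z,x),z]
def inch(W):
    W=np.reshape(W,(-1,3))-[p[0],p[1],0];c,s=np.cos(p[2]),np.sin(p[2]);return np.c_[c*W[:,0]+s*W[:,1],-s*W[:,0]+c*W[:,1],W[:,2]]
def cur():
    s=env.state();return s,Ro.from_euler("xyz",s["ee_rot"],degrees=True).as_matrix()
E
python3 - <<'E'
from mv import *
s,R=cur();print(R.round(3))
tgt=pose(p,(-112,54,213))[0];print(tgt, R.T@(tgt-s["ee_pos"]))
for g in(1,-1):print(g,np.degrees(Ro.from_matrix(R.T@Rt(sgn=g)).as_rotvec()))
E
```

```text
[[-0.     0.944  0.329]
 [ 0.001  0.329 -0.944]
 [-1.     0.    -0.001]]
[ 581.54676747 -128.22669881  213.        ] [   0.70109686  506.80764993 -261.92799951]
1 [ 1.12958462e+02 -5.16617409e-02  7.46648801e-02]
-1 [-6.70415081e+01 -6.68985398e-02 -4.62880945e-02]
```

{"fn": "send_rows", "kwargs": {"commands": [[[0, 0.5, -0.25, -0.03, 0, 0], [0, 1, -0.5, -0.06, 0, 0], [0, 1, -0.5, -0.09, 0, 0], [0, 1, -0.5, -0.12, 0, 0], [0, 1, -0.5, -0.15, 0, 0], [0, 1, -0.5, -0.18, 0, 0], [0, 1, -0.5, -0.1862, 0, 0], [0, 1, -0.5, -0.1862, 0, 0]]]}}

```text
time_s: 1.15
ee_pos: [267.3, -462.6, 213.7]
ee_rot: [126.6, 90.0, 122.8]
force: [0.1, 1.2, 0.1]
gripper_width: 91.3
```

```bash
cat > rem.py <<'E'
import sys
from mv import *
s,R=cur();a=list(map(float,sys.argv[1:4]))
tgt=pose(p,a)[0]
print("t",s["time_s"],"chute pos",inch(s["ee_pos"])[0].round(1),"F",s["force"].round(1),"w",s["gripper_width"])
print("R err rotvec deg",np.degrees(Ro.from_matrix(R.T@Rt(sgn=-1)).as_rotvec()).round(2),"shift",(R.T@(tgt-s["ee_pos"])/100).round(3),"q",s["qpos"].round(1))
E
python3 rem.py -112 54 213
```

```text
t 1.15 chute pos [-466.   345.9  213.7] F [0.1 1.2 0.1] w 91.2505563281026
R err rotvec deg [-0.04 -0.02 -0.03] shift [0.007 3.542 2.916] q [-61.2  14.7  94.9  -0.   70.5 -57.4]
```

{"fn": "send_rows", "kwargs": {"commands": [[[0, 0.5, 0.41, 0, 0, 0], [0, 1, 0.82, 0, 0, 0], [0, 1, 0.82, 0, 0, 0]]]}}

```text
time_s: 1.52
ee_pos: [357.7, -365.7, 213.9]
ee_rot: [70.3, 89.9, 66.8]
force: [-0.7, -0.1, 0.6]
gripper_width: 91.3
```

{"fn": "send_rows", "kwargs": {"commands": [[[0, 0.5, 0.41, 0, 0, 0], [0, 1, 0.82, 0, 0, 0], [0, 1, 0.82, 0, 0, 0]]]}}

```text
time_s: 1.9
ee_pos: [445.8, -272.0, 213.8]
ee_rot: [40.3, 90.0, 36.8]
force: [0.7, 0.5, -0.7]
gripper_width: 91.2
```

{"fn": "send_rows", "kwargs": {"commands": [[[0, 0.5, 0.41, 0, 0, 0], [0, 1, 0.82, 0, 0, 0], [0, 1, 0.82, 0, 0, 0], [0, 1, 0.82, 0, 0, 0]]]}}

```text
time_s: 2.4
ee_pos: [531.7, -180.6, 213.6]
ee_rot: [-143.0, 89.9, -146.8]
force: [-0.4, -0.3, 0.7]
gripper_width: 91.3
```

```bash
python3 rem.py -112 54 130
```

```text
t 2.4 chute pos [-167.5  100.4  213.6] F [-0.4 -0.3  0.7] w 91.34227427556922
R err rotvec deg [-0.04 -0.07  0.05] shift [0.835 0.556 0.464] q [-19.9  17.1  91.4  -0.1  71.5 -16.1]
```

{"fn": "send_rows", "kwargs": {"commands": [[[0, 0.556, 0.464, 0, 0, 0], [0, 0.556, 0.464, 0, 0, 0], [0.4, 0.556, 0.464, 0, 0, 0], [0.83, 0.556, 0.464, 0, 0, 0], [0.83, 0.556, 0.464, 0, 0, 0], [0.83, 0.556, 0.464, 0, 0, 0]]]}}

```text
time_s: 3.15
ee_pos: [582.7, -128.4, 132.6]
ee_rot: [-20.2, 89.9, -24.0]
force: [1.1, 0.0, 0.3]
gripper_width: 91.4
```

```bash
python3 rem.py -112 54 100
python3 - <<'E'
from h import *
for n in("side","top","wrist"):
    p,_=env.grab_frame(n);cv2.imwrite(f"pics/{n}1.png",p[:,:,::-1])
a=cv2.imread("pics/side1.png")[130:360,200:460];cv2.imwrite("pics/side1z.png",cv2.resize(a,None,fx=2.6,fy=2.6,interpolation=2))
a=cv2.imread("pics/top1.png")[120:280,140:450];cv2.imwrite("pics/top1z.png",cv2.resize(a,None,fx=2.5,fy=2.5,interpolation=2))
E
```

```text
t 3.15 chute pos [-112.1   52.8  132.6] F [1.1 0.  0.3] w 91.37771125316989
R err rotvec deg [-0.09  0.13  0.05] shift [ 0.326  0.001 -0.013] q [-13.5  23.6  93.8  -0.   62.5  -9.7]
```

View pics/side1z.png

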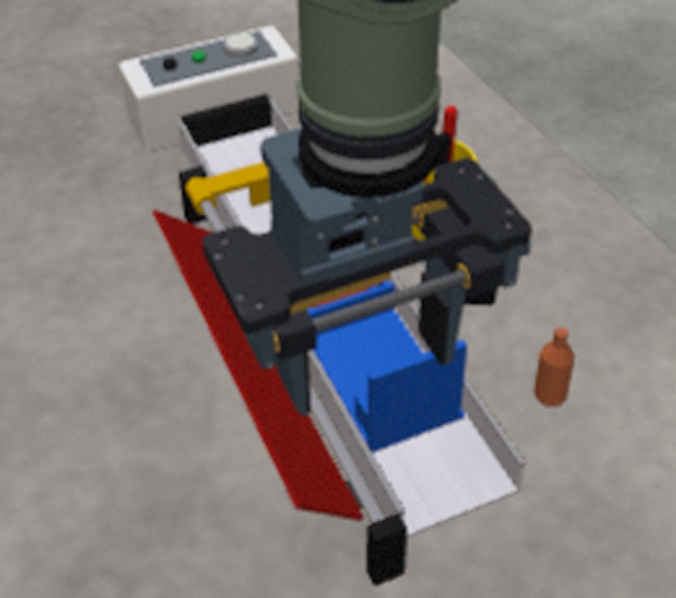

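View pics/wrist1.png

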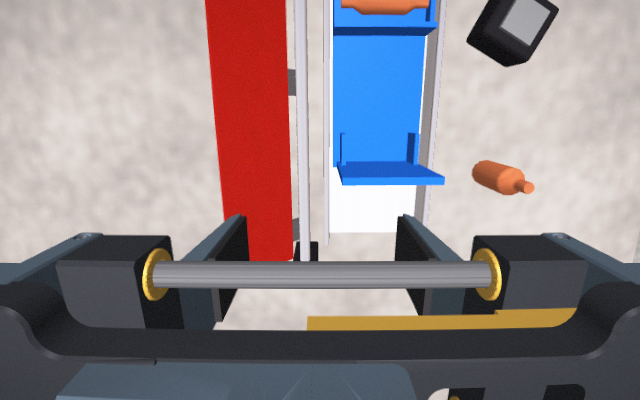

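Run:
```python
from mv import *
print(inch(ray("wrist",[(343,185),(443,183)],89)).round(1))
print("floor rear edge",inch(ray("wrist",[(329,232),(422,232)],4)).round(1))
print("rail outer edge rear, inner",inch(ray("wrist",[(233,262)],96)).round(1),inch(ray("wrist",[(292,257)],54.5)).round(1))
print("wall +y top", inch(ray("wrist",[(326,180)],36)))
```

```text
[[-87.9  35.5  89. ]
 [-86.5 -39.   89. ]]
floor rear edge [[-159.7   43.1    4. ]
 [-160.2  -57.8    4. ]]
rail outer edge rear, inner [[-147.1  119.9   96. ]] [[-163.8   78.5   54.5]]
wall +y top [[-95.56868889  47.09577339  36.        ]]
```

{"fn": "send_rows", "kwargs": {"commands": [[[0.2, 0, -0.013, 0, 0, 0], [0.35, 0, -0.013, 0, 0, 0], [0.45, 0, -0.013, 0, 0, 0], [0.5, 0, -0.013, 0, 0, 0], [0.56, 0, -0.013, 0, 0, 0], [0.62, 0, -0.013, 0, 0, 0], [0.68, 0, -0.013, 0, 0, 0], [0.74, 0, -0.013, 0, 0, 0], [0.8, 0, -0.013, 0, 0, 0], [0.8, 0, -0.013, 0, 0, 0]]]}}

```text
time_s: 4.55
ee_pos: [580.0, -126.8, 51.0]
ee_rot: [-174.4, 89.9, -178.2]
force: [-1.9, -0.2, 6.0]
gripper_width: 91.4
```

```bash
python3 rem.py -112 54 45
python3 - <<'E'
from h import *
p,_=env.grab_frame("side");cv2.imwrite("pics/side2.png",p[:,:,::-1])
a=cv2.imread("pics/side2.png")[130:360,200:460];cv2.imwrite("pics/side2z.png",cv2.resize(a,None,fx=2.6,fy=2.6,interpolation=2))
p,_=env.grab_frame("wrist");cv2.imwrite("pics/wrist2.png",p[:,:,::-1])
E
```

```text
t 4.55 chute pos [-110.7   55.6   51. ] F [-1.9 -0.2  6. ] w 91.43862233356313
R err rotvec deg [ 0.01 -0.13  0.01] shift [ 0.06  -0.013  0.016] q [-13.4  28.2  99.5  -0.   52.4  -9.7]
```

View pics/side2z.png

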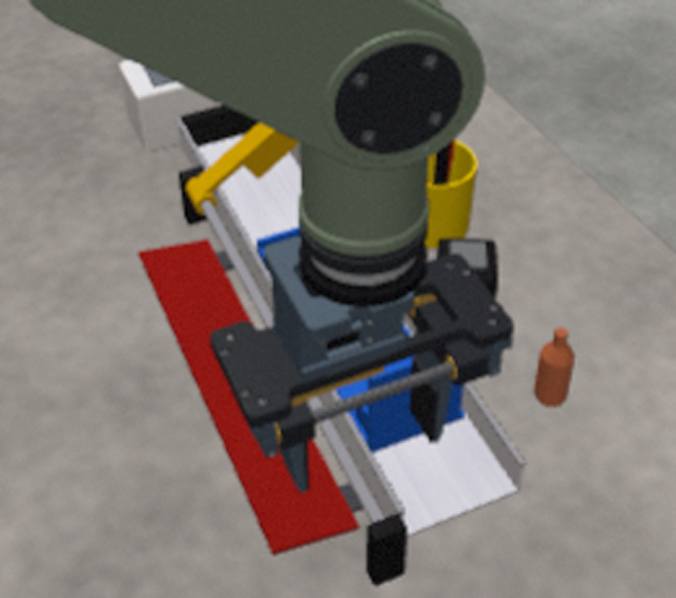

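View pics/wrist2.png

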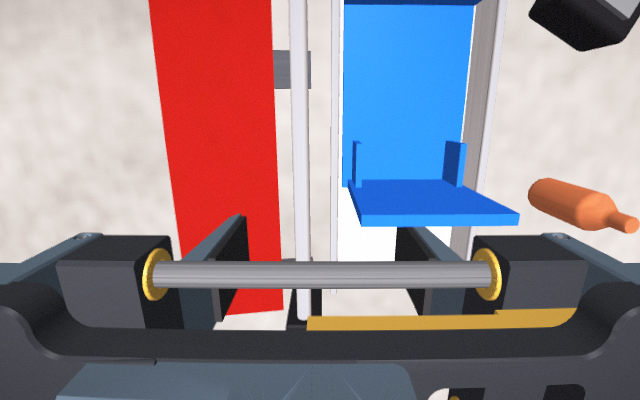

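{"fn": "send_rows", "kwargs": {"commands": [[[0.03, 0, 0.01, 0, 0, 0], [0.06, 0, 0.015, 0, 0, 0], [0.06, 0, 0.015, 0, 0, 0]]]}}

```text
time_s: 5.03
ee_pos: [580.6, -126.9, 45.0]
ee_rot: [-178.8, 89.8, 177.5]
force: [-4.4, 0.8, 6.5]
gripper_width: 91.3
```

```bash
for i in 1 2 3; do python3 rem.py 84 54 45
python3 - <<'E'
from h import *
p,_=env.grab_frame("side");cv2.imwrite("pics/side3.png",p[:,:,::-1])
E
done
python3 - <<'E'
from mv import *
# measure rail slope via side-view corners: predicted corners for q values
im=cv2.imread("pics/side3.png")
for q in (.65,.75,.85):
    a=.75-q
    print(q,[proj("side",pose(p,(x,68+75*np.cos(a),45+75*np.sin(a))))[0].round(1).tolist() for x in(140,-165)])
hsv=cv2.cvtColor(im,cv2.COLOR_BGR2HSV);m=((((hsv[...,0]<6)|(hsv[...,0]>174))&(hsv[...,1]>180)&(hsv[...,2]>60))*255).astype(np.uint8)
cs_,_=cv2.findContours(m,0,1);c=max(cs_,key=cv2.contourArea);print(cv2.approxPolyDP(c,3,True).reshape(-1,2).tolist())
E
```

```text
t 5.025 chute pos [-110.7   55.    45. ] F [-4.4  0.8  6.5] w 91.32025328145039
R err rotvec deg [ 0.02 -0.24  0.01] shift [0.    1.947 0.01 ] q [-13.4  28.7  99.7  -0.1  51.9  -9.7]
t 5.075 chute pos [-110.7   55.    45.1] F [-3.5 -0.1  5.9] w 90.93543460857295
R err rotvec deg [ 0.01 -0.24  0.  ] shift [1.000e-03 1.947e+00 1.100e-02] q [-13.4  28.7  99.7  -0.1  51.9  -9.7]
t 5.125 chute pos [-110.7   55.    45.2] F [-4.4  0.3  6.8] w 91.2312467760257
R err rotvec deg [ 0.01 -0.24  0.01] shift [1.000e-03 1.947e+00 1.100e-02] q [-13.4  28.7  99.7  -0.1  51.9  -9.7]
0.65 [[252.8, 228.3], [304.0, 344.2]]
0.75 [[253.0, 230.8], [304.0, 346.7]]
0.85 [[253.6, 233.3], [304.4, 349.1]]
[[254, 231], [304, 344], [336, 333], [320, 301], [317, 322], [308, 307], [299, 304], [281, 265], [282, 258], [295, 253], [280, 225]]
```

{"fn": "send_rows", "kwargs": {"commands": [[[0, 0.05, 0, 0, 0, 0], [0, 0.1, 0, 0, 0, 0], [0, 0.15, 0, 0, 0, 0], [0, 0.2, 0, 0, 0, 0], [0, 0.25, 0, 0, 0, 0], [0, 0.3, 0, 0, 0, 0], [0, 0.35, 0, 0, 0, 0], [0, 0.4, 0, 0, 0, 0], [0, 0.4, 0, 0, 0, 0]]]}}

```text
time_s: 6.3
ee_pos: [586.1, -88.3, 46.2]
ee_rot: [-45.3, 89.8, -48.9]
force: [0.9, -3.7, 6.8]
gripper_width: 91.0
```

```bash
python3 rem.py 84 54 45
python3 - <<'E'
from h import *
p,_=env.grab_frame("side");cv2.imwrite("pics/side4.png",p[:,:,::-1])
a=cv2.imread("pics/side4.png")[130:360,200:460];cv2.imwrite("pics/side4z.png",cv2.resize(a,None,fx=2.6,fy=2.6,interpolation=2))
p,_=env.grab_frame("wrist");cv2.imwrite("pics/wrist4.png",p[:,:,::-1])
E
```

```text
t 6.3 chute pos [-71.9  52.   46.2] F [ 0.9 -3.7  6.8] w 91.01585674996616
R err rotvec deg [0.09 0.16 0.16] shift [ 0.008  1.559 -0.017] q [ -9.6  28.3 100.2  -0.2  51.3  -5.9]
```

View pics/side4z.png

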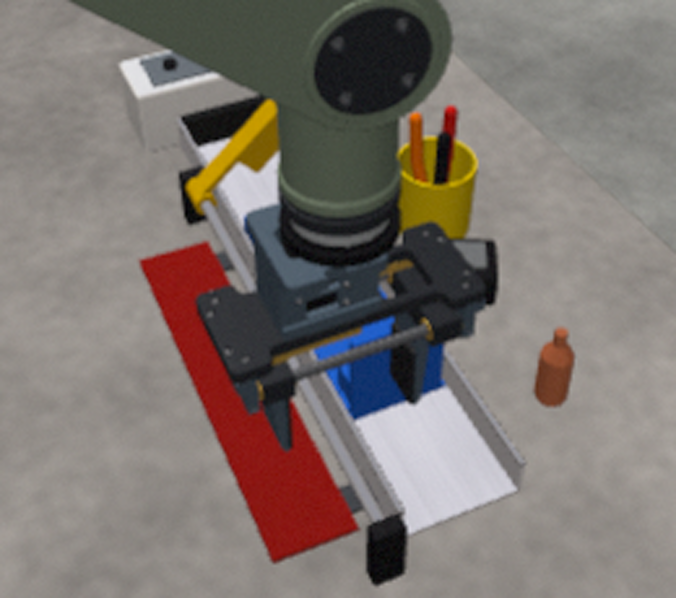

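View pics/wrist4.png

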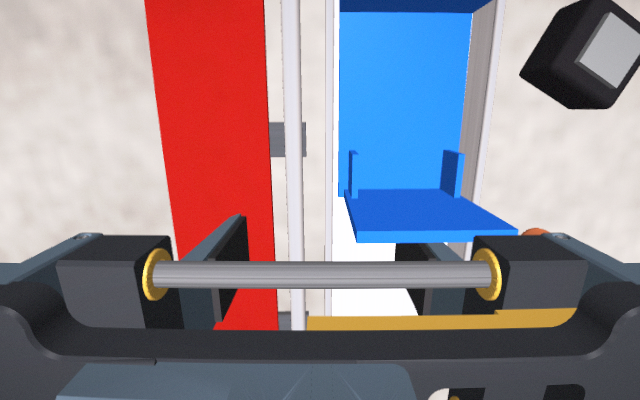

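{"fn": "send_rows", "kwargs": {"commands": [[[0.01, 0.05, -0.01, 0, 0, 0], [0.01, 0.1, -0.01, 0, 0, 0], [0.01, 0.15, -0.01, 0, 0, 0], [0.01, 0.2, -0.01, 0, 0, 0], [0.01, 0.26, -0.01, 0, 0, 0], [0.01, 0.32, -0.01, 0, 0, 0], [0.01, 0.38, -0.01, 0, 0, 0], [0.01, 0.44, -0.01, 0, 0, 0], [0.01, 0.5, -0.01, 0, 0, 0], [0.01, 0.56, -0.01, 0, 0, 0], [0.01, 0.62, -0.01, 0, 0, 0], [0.01, 0.68, -0.01, 0, 0, 0], [0.01, 0.74, -0.01, 0, 0, 0], [0.01, 0.8, -0.01, 0, 0, 0], [0.01, 0.86, -0.01, 0, 0, 0], [0.01, 0.92, -0.01, 0, 0, 0], [0.01, 0.92, -0.01, 0, 0, 0]]]}}

```text
time_s: 8.52
ee_pos: [591.6, 3.6, 45.6]
ee_rot: [-32.6, 89.7, -36.3]
force: [1.0, -4.6, 7.2]
gripper_width: 91.4
```

```bash
python3 rem.py 84 54 45
python3 - <<'E'
from h import *
p,_=env.grab_frame("side");cv2.imwrite("pics/side5.png",p[:,:,::-1])
a=cv2.imread("pics/side5.png")[130:360,200:460];cv2.imwrite("pics/side5z.png",cv2.resize(a,None,fx=2.6,fy=2.6,interpolation=2))
p,_=env.grab_frame("wrist");cv2.imwrite("pics/wrist5.png",p[:,:,::-1])
E
```

```text
t 8.525 chute pos [20.2 52.5 45.6] F [ 1.  -4.6  7.2] w 91.38791110661232
R err rotvec deg [0.09 0.22 0.14] shift [ 0.004  0.638 -0.014] q [ -0.7  28.3 100.4  -0.2  51.1   3.1]
```

View pics/side5z.png

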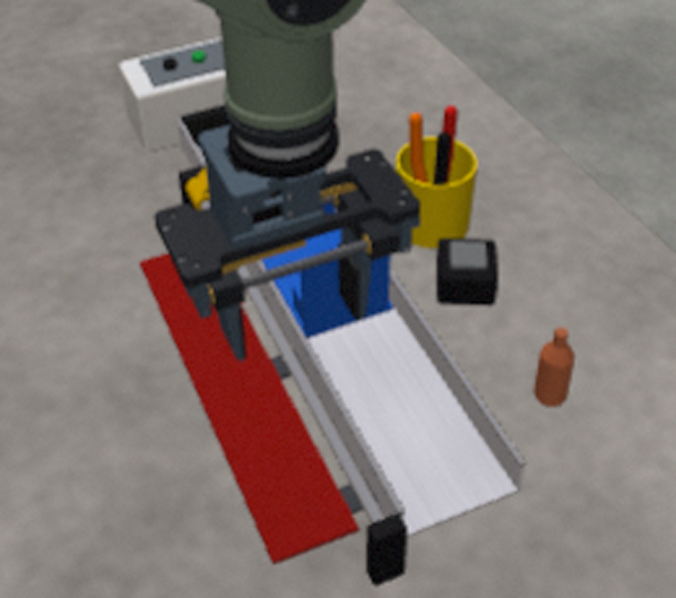

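View pics/wrist5.png

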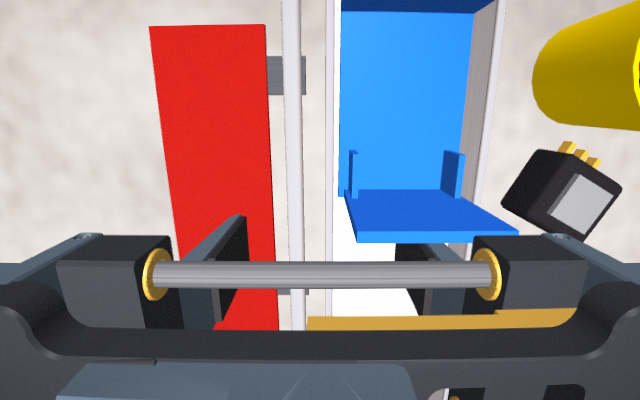

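{"fn": "send_rows", "kwargs": {"commands": [[[0.005, 0.05, -0.01, 0, 0, 0], [0.005, 0.1, -0.01, 0, 0, 0], [0.005, 0.15, -0.01, 0, 0, 0], [0.005, 0.2, -0.01, 0, 0, 0], [0.005, 0.26, -0.01, 0, 0, 0], [0.005, 0.32, -0.01, 0, 0, 0], [0.005, 0.38, -0.01, 0, 0, 0], [0.005, 0.44, -0.01, 0, 0, 0], [0.005, 0.49, -0.01, 0, 0, 0], [0.005, 0.53, -0.01, 0, 0, 0], [0.005, 0.55, -0.01, 0, 0, 0], [0.005, 0.55, -0.01, 0, 0, 0]]]}}

```text
time_s: 10.12
ee_pos: [593.9, 58.1, 45.0]
ee_rot: [-42.7, 89.8, -46.3]
force: [-0.2, -5.3, 8.0]
gripper_width: 91.2
```

```bash
python3 rem.py 84 54 45
```

```text
t 10.125 chute pos [74.7 53.8 45. ] F [-0.2 -5.3  8. ] w 91.16544479762155
R err rotvec deg [0.09 0.18 0.16] shift [-0.001  0.093 -0.002] q [ 4.6 28.7 99.7 -0.2 51.5  8.4]
```

{"fn": "send_rows", "kwargs": {"commands": [[[0, 0.02, 0, 0, 0, 0], [0, 0.04, 0, 0, 0, 0], [0, 0.04, 0, 0, 0, 0]]]}}

```text
time_s: 10.5
ee_pos: [594.0, 62.0, 45.0]
ee_rot: [-45.1, 89.8, -48.7]
force: [-0.1, -5.4, 8.9]
gripper_width: 90.9
```

{"fn": "send_rows", "kwargs": {"commands": [[[0, 0.02, 0, 0, 0, 0], [0, 0.02, 0, 0, 0, 0]]]}}

```text
time_s: 10.75
ee_pos: [594.2, 63.9, 45.0]
ee_rot: [-45.3, 89.8, -49.0]
force: [0.1, -6.5, 8.6]
gripper_width: 91.1
```

```bash
python3 rem.py 84 54 45;python3 - <<'E'
from h import *
p,_=env.grab_frame("wrist");cv2.imwrite("pics/wrist6.png",p[:,:,::-1])
E
python3 rem.py 84 54 45
```

```text
t 10.75 chute pos [80.6 53.9 45. ] F [ 0.1 -6.5  8.6] w 91.13077976110665
R err rotvec deg [0.08 0.17 0.17] shift [-0.     0.034 -0.001] q [ 5.1 28.8 99.5 -0.2 51.6  8.9]
t 10.8 chute pos [80.6 53.9 45. ] F [-0.3 -6.5  8.4] w 91.17160507363172
R err rotvec deg [0.08 0.17 0.17] shift [-0.     0.034 -0.001] q [ 5.1 28.8 99.5 -0.2 51.6  8.9]
```

View pics/wrist6.png

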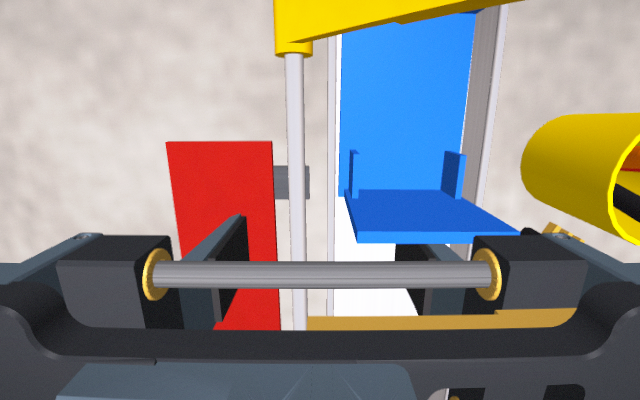

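{"fn": "send_rows", "kwargs": {"commands": [[[0, 0.02, 0, 0, 0, 0], [0, 0.02, 0, 0, 0, 0]]]}}

```text
time_s: 11.05
ee_pos: [594.3, 65.9, 44.9]
ee_rot: [-46.0, 89.8, -49.7]
force: [-1.0, -6.8, 8.0]
gripper_width: 91.3
```

{"fn": "send_rows", "kwargs": {"commands": [[[0, 0.01, 0, 0, 0, 0], [0, 0.01, 0, 0, 0, 0]]]}}

```text
time_s: 11.3
ee_pos: [594.3, 66.7, 45.0]
ee_rot: [-49.9, 89.7, -53.5]
force: [-0.4, -6.6, 9.0]
gripper_width: 91.2
```

{"fn": "send_rows", "kwargs": {"commands": [[[0, 0.015, 0, 0, 0, 0], [0, 0.015, 0, 0, 0, 0]]]}}

```text
time_s: 11.55
ee_pos: [594.3, 66.7, 45.0]
ee_rot: [-64.8, 89.6, -68.5]
force: [-0.8, -12.5, 9.8]
gripper_width: 91.5
```

{"fn": "send_rows", "kwargs": {"commands": [[[0, 0.015, 0, 0, 0, 0], [0, 0.015, 0, 0, 0, 0]]]}}

```text
time_s: 11.8
ee_pos: [594.3, 66.7, 45.1]
ee_rot: [-71.8, 89.5, -75.5]
force: [-0.6, -17.3, 10.7]
gripper_width: 90.8
```

```bash
python3 rem.py 84 54 45;python3 - <<'E'
from mv import *
p_,_=env.grab_frame("top");cv2.imwrite("pics/top7.png",p_[:,:,::-1])
cv2.imwrite("pics/top7z.png",cv2.resize(p_[120:280,140:450,::-1],None,fx=2.5,fy=2.5,interpolation=2))
p_,_=env.grab_frame("wrist");cv2.imwrite("pics/wrist7.png",p_[:,:,::-1])
E
```

```text
t 11.8 chute pos [83.4 53.9 45.1] F [ -0.6 -17.3  10.7] w 90.83995446533427
R err rotvec deg [0.03 0.14 0.44] shift [ 0.001  0.006 -0.001] q [ 5.6 28.9 99.4 -0.6 51.7  9.6]
```

View pics/top7z.png

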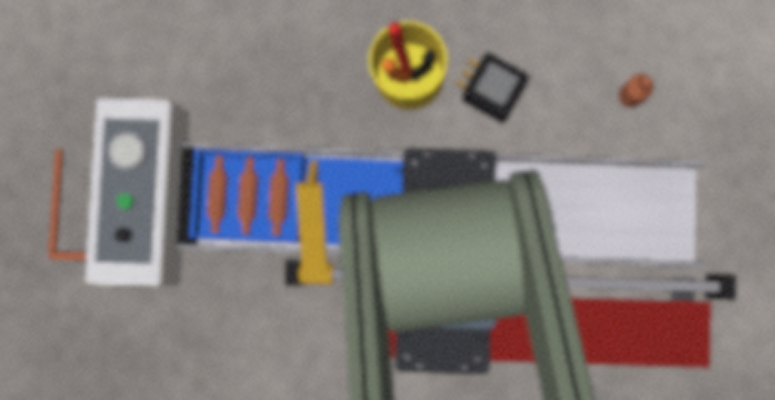

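View pics/wrist7.png

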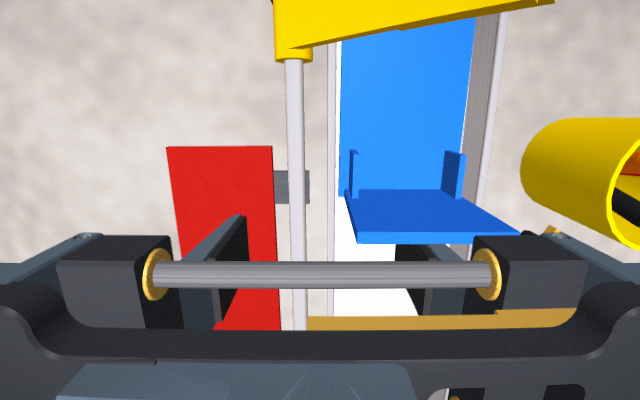

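{"fn": "send_rows", "kwargs": {"commands": [[[0, -0.03, 0, 0, 0, 0], [0, -0.06, 0, 0, 0, 0], [0, -0.1, 0, 0, 0, 0], [0, -0.14, 0, 0, 0, 0], [0, -0.14, 0, 0, 0, 0], [-0.06, -0.14, 0, 0, 0, 0], [-0.12, -0.14, 0, 0, 0, 0], [-0.18, -0.14, 0, 0, 0, 0], [-0.24, -0.14, 0, 0, 0, 0], [-0.3, -0.14, 0, 0, 0, 0], [-0.36, -0.14, 0, 0, 0, 0], [-0.42, -0.14, 0, 0, 0, 0], [-0.5, -0.14, 0, 0, 0, 0], [-0.7, -0.14, 0, 0, 0, 0], [-0.95, -0.14, 0, 0, 0, 0], [-0.95, -0.14, 0, 0, 0, 0]]]}}

```text
time_s: 13.9
ee_pos: [592.9, 57.9, 140.0]
ee_rot: [8.2, 89.9, 4.5]
force: [-0.4, 0.1, -0.0]
gripper_width: 91.1
```

{"fn": "send_rows", "kwargs": {"commands": [[[-0.4, 0, 0, 0, 0, 0], [-0.8, 0, 0, 0, 0, 0], [-0.8, -0.5, 0, 0, 0, 0], [-0.8, -1, 0.0, 0, 0, 0], [-0.8, -1, 0, 0, 0, 0]]]}}

```text
time_s: 14.52
ee_pos: [584.7, -44.6, 216.9]
ee_rot: [-168.4, 89.8, -172.3]
force: [-0.2, -0.0, 1.0]
gripper_width: 91.3
```

{"fn": "send_rows", "kwargs": {"commands": [[[0, -0.5, -0.5, 0, 0, 0], [0, -1, -1, 0, 0, 0], [0, -1, -1, 0, 0, 0], [0, -1, -1, 0, 0, 0]]]}}

```text
time_s: 15.02
ee_pos: [479.4, -134.9, 218.1]
ee_rot: [107.9, 89.9, 104.1]
force: [0.2, -0.7, -0.5]
gripper_width: 91.1
```

```bash
python3 - <<'E'
from mv import *
for n,(a,b,c,d) in(("top",(120,280,140,450)),("side",(130,360,200,460))):
    p_,_=env.grab_frame(n);cv2.imwrite(f"pics/{n}8z.png",cv2.resize(p_[a:b,c:d,::-1],None,fx=2.5,fy=2.5,interpolation=2))
E
python3 rem.py 84 54 45
```

```text
t 15.125 chute pos [-124.6  154.2  218.2] F [ 0.6 -0.   0.7] w 90.90430055620006
R err rotvec deg [ 0.04  0.03 -0.04] shift [1.734 2.084 1.002] q [-17.   11.3  98.8   0.1  69.9 -13.3]
```

View pics/top8z.png

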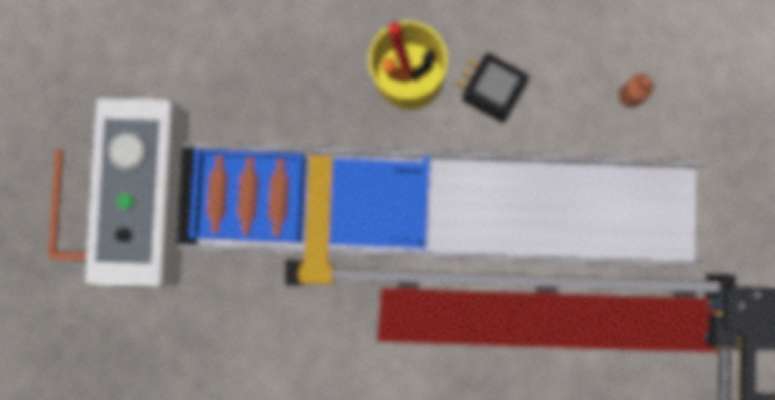

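View pics/side8z.png

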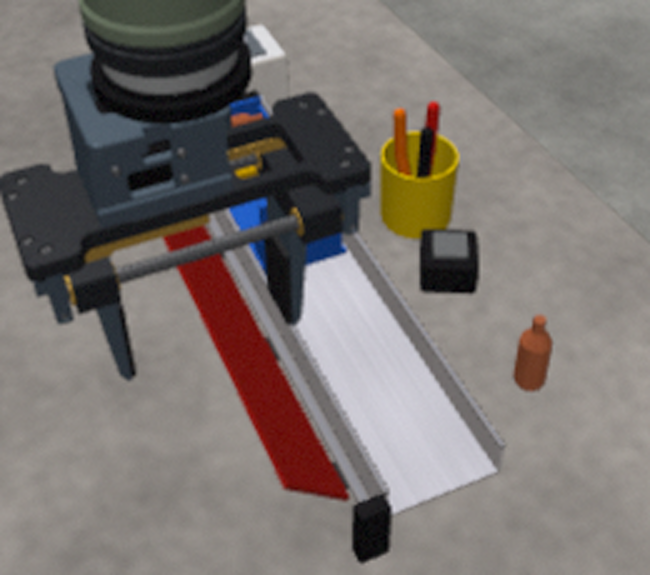

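Run:
```python
from mv import *
print(inch(ray("top",[t(430,157),t(428,248)],89)).round(1))
print(env.job_done())
```

```text
[[100.3 -38.1  89. ]
 [ 98.9  41.9  89. ]]
the job is handed in; nothing more can be done
None
```

The rack is home against the black end stop with the gate shut behind it. I handed the job in at about 15 s of the 51 s allowed, and no verdict is reported.

**What I did:** With the tool pointing down and the jaw open across the chute, one fingertip pressed the red rail level. That put the gate at about 0.7 rad. The other fingertip pushed the tall end plate, at about 50 mm/s and then in small steps at the end. When the sideways force rose from about 6.5 N to 17 N with no further movement, I took the rack as home. I backed off about 8 to 14 mm with the rail still held, then rose slowly so the gate could close, and moved the arm clear.

**Last checks:**
- **Rack:** the top view puts the rear face of the push plate at chute x of about 99 to 100 mm, against a home position of 100 mm, with the rack straight in the chute.
- **Gate:** the red rail is back at its starting pixels and the yellow arm lies across behind the driers, so the gate is shut.
- **Bystanders:** the cup, the loose drier and the relay are where they started.
- **Robot:** the tool force is about zero.

Nothing failed, and no check disagreed by more than the 2 mm camera calibration error. I judged the gate angle only from fingertip height and the rail's position in the pictures.

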